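Trip test on the studio power box

ROBOT

A 7-joint arm with a two-finger parallel gripper is mounted at the origin on the work surface. World frame = base frame: x ahead of the robot, y to its left, z up, the work surface at z = 0. Lengths are in mm, angles in rad, forces in N, time in s.
With the tool pointing down it reaches from about 400 to 875 mm from the base axis. Payload 4.4 kg.
Tool frame: the origin (TCP) lies at the very end of the fingers, on their centre line; the grasp point (between the pads) lies 19 mm behind it; z points along the fingers, y is the line along which they close (so a half turn about z gives the same grasp; the last joint's range is limited). The gripper opens to 85 mm and grips with 20 to 120 N. Pads are 22 mm wide; open, the fingers measure 114 mm over their backs; the gripper's body (76 mm by 85 mm) begins 54 mm behind the grasp point. The pads swing forward as they close: fully open they stand 13 mm farther back than shut.
Start: joints at [1.134, 0.628, 0.038, 1.517, -0.027, 0.996, -0.02], TCP at [235.563, -605.828, 231.313] pointing down, gripper open.
Joint ranges: [-3.06, 3.06], [-0.37, 2.12], [-1.25, 1.32], [0.18, 2.47], [-1.1, 4.24], [0.23, 1.98], [-2.94, 2.94]. Speed limits (rad/s): [2.57, 2.57, 3.14, 3.14, 3.14, 3.14, 3.14].

INTERFACE

Orientations are given as [roll, pitch, yaw] about the fixed x, y, z axes, in that order (R = Rz(yaw) Ry(pitch) Rx(roll)).
In Python, from station import sensors, imaging, arm gives the robot as it stands. The module is installed in compiled form; this text tells all that it offers.
- The arm moves only by the tool play_rows, never from a script. Its argument "targets" is text: rows parted by semicolons, each of 4 numbers parted by spaces: the shift along the world's x, y, z in mm, then the turn about the world's z in rad. In form: dx dy dz twist; .... A call has exactly 10 rows; each row shifts and turns the commanded pose from where the row before left it; what a row does not reach is not made up. A row lasts 1/10 s, in which the tool goes at most 50 mm and 8.59 degrees, less where a joint would pass 70% of its speed; a pose out of reach is approached as far as the arm can. A call is refused whole if a number of a shift passes 50 or a number of a turn 0.15, either way. A call with a gripper value outside its range is refused whole. "grip" is the closure, from -1 (fully open) to 1 (shut), so that 0 is half open, set as the call begins (left out, the last holds). The fingers move at their own pace and stop on an object; "grip_force" is the grip in N (left out, the last holds). Time passes only in rows, so rows that do not move let the fingers close, or fill a call up. It gives the time, the measured TCP pose, the force, the opening and the grip force at its end, in the units of the state.
- sensors.state(): the state, without advancing time (a new reading comes with each control period).
- imaging.camera(name): name is "side" or "top" or "wrist"; returns a dict with "img" (400x640x3 uint8, red, green, blue), "K" (3x3 intrinsics, pixels), "T" (4x4, takes a point from camera to world coordinates). Camera axes: x right, y up, looking along -z (the intrinsics and any distortion apply to the point x, -y, -z); pixel columns grow to the right and rows downward; lengths in mm; the calibration is good to about 2 mm. The wrist camera is an equidistant fisheye: a pixel r from the principal point sees the ray r / f radians off the axis. A picture is of the moment at which its call begins. There is no depth.
- arm.close_job(): hands the job in; it is judged then, once.
The state is a dict: "time_s": time; "q": joint angles; "joint_velocities": joint speeds; "joint_efforts": joint torques, N m; "tcp_pos": TCP position; "eef_rot": TCP orientation; "wrist_force": force on the tool from outside, world axes, zero at the start; "moment": the same for the moment, N m; "width": finger opening in mm; "gripper_force": force on a finger pad.
Only numpy, scipy, OpenCV 4.12 (cv2) and the standard library are available. Lean on these libraries where they do the work, as an engineer would, in place of code of your own. Each camera call takes 0.05 s, during which the arm holds its last target. There are 200 camera calls.

TASK

Test the safety trip of the grey power box: press the test button so that the lever drops, then lift the lever fully back up until it catches and stays up by itself. Only then slide the metal guard fully over the button, let go, and leave the jar, bottle, tub and brush where they stand.

Things in the scene. Friction and masses are not known exactly. Their poses are not given: they have to be found in the camera images.
- power_box: Grey plastic portable power box, fixed to the table, 150 mm (its x) by 220 mm (its y) by 120 mm high. Origin: centre of its underside, on the table; z up. The lever sticks out of its -x side; the button and the guard are on its top.
- button_top (a point): Centre of the top face of the test button: a black round push button, 40 mm across, standing 18 mm above the box's top, 60 mm to the box's -y side of its middle. Pressed straight down.
- test_button (a joint): Travel of the test button in m: 0 out, 0.010 fully in. It springs back. 1.5 N starts it and 5 N holds it fully in; the lever lets go at about 0.006.
- lever_grip (a point): Centre of the lever's handle: a black round bar, 24 mm in diameter, 34 mm long along the box's y, at the end of a flat steel lever (16 mm wide, 10 mm thick), 100 mm from its hinge towards the box's -x. About 136 mm above the table when up on its catch, 38 mm when dropped. Can be pinched from above by its end faces, between which it may pivot.
- lever_hinge (a point): The lever's hinge: its axis runs along the box's y axis through this point, 90 mm above the table, 70 mm to the box's -x side of its middle.
- trip_lever (a joint): Lever angle, rad: 0 at the upper stop (0.60 rad above level), growing as it drops, to 1.15 (0.55 below level). Spring and weight pull it down; an inner catch holds it at about 0.125 until the button frees it. To reset, lift it to the upper stop with the button out; from about 0.43 to 0.12 it runs over the catch (about 7 N at the handle, the button dips); let go, it settles on the catch.
- guard_grip (a point): Grip rib of the guard, an aluminium hood 82 mm (box x) by 64 mm (box y), its top 26 mm above the box. The black rib on it is 50 mm long (box x), 12 mm thick (box y), 26 to 64 mm above the box's top. This point is in its middle, 12 mm below its upper edge, 172 mm above the table. Starts open, clear of the button.
- guard (a joint): Guard travel in m along the box's -y direction, towards the button: 0 fully open, 0.120 at its stop, centred over the button. Stays where it is left (2 N friction).
- ink_jar_mid (a point): Bystander: closed brown glass ink jar, 60 mm in diameter, 75 mm high; point at its centre. Stands on the table.
- ink_bottle_mid (a point): Bystander: black plastic bottle, 48 mm in diameter, 110 mm high; point at its centre. Stands on the table.
- tub_mid (a point): Bystander: white closed tub, 90 mm in diameter, 85 mm high; point at its centre. Stands on the table.
- brush: Bystander: wooden paint brush, 200 mm long along its x, lying on the table beside the box; origin under its middle.

How it is judged (in metres and radians):
On the way, in this order (a step that is already met when the one before it is completed fails the run):
1. the test button is being pressed by the fingers (in by more than 2 mm) with the lever still up (angle under 0.3) (value of joint test_button above 0.002 m and contact force between the fingers and test_button above 0.5 N and value of joint trip_lever below 0.3 rad).
2. the lever has dropped (angle above 1.0) while the guard is still clear of the button (under 60 mm) (value of joint trip_lever above 1 rad and value of joint guard below 0.06 m), for 0.1 s.
3. the lever is up (angle under 0.22), held by its catch with no finger on it, the button out, the guard still clear of the button (under 60 mm) (value of joint trip_lever below 0.22 rad and value of joint test_button below 0.0025 m and contact force between the fingers and trip_lever below 0.2 N and value of joint guard below 0.06 m), for 0.2 s.
At the end, for the whole second after the job is handed in: The lever is up on its catch (angle under 0.22 rad), the button is out (within 2.5 mm), the guard is over the button within 8 mm of its stop, and the bystanders are within 30 mm of where they stood (value of joint trip_lever below 0.22 rad and value of joint test_button below 0.0025 m and value of joint guard above 0.112 m); the robot touches nothing.
It fails at once if the ink jar is moved more than 30 mm (distance of ink_jar_mid from where it was at the start of the episode above 0.03 m).
It fails at once if the ink bottle is moved more than 30 mm (distance of ink_bottle_mid from where it was at the start of the episode above 0.03 m).
It fails at once if the tub is moved more than 30 mm (distance of tub_mid from where it was at the start of the episode above 0.03 m).
It fails at once if the brush is moved more than 30 mm (distance of brush from where it was at the start of the episode above 0.03 m).
It also fails if it takes over 61 s, if anything falls off the work surface, if the arm or the gripper's body presses on something with over 40 N, if the wrist force passes 120 N, or if a joint passes its speed limit or range.

## Working session

There is one attempt and no reset: what is moved stays moved. The work goes in short steps, Python scripts to look and compute and a tool call to move; the robot and the scene stay as the last step left them, time stands still between calls to the robot, and variables do not carry over. Pictures are saved under pics/ and viewed, at most 10 in all, crops included, and the job is handed in when it is done.

Besides the shell and the picture viewer there is one more tool, called after "Emit:" in YAML: its name, and indented under it one key for each argument. play_rows: Moves the arm, as the interface text tells. Its arguments: {"type":"object","properties":{"targets":{"type":"string"},"grip":{"type":"number"},"grip_force":{"type":"number"}},"required":["targets"]}

```bash
mkdir -p pics; cat > h.py <<'E'
import numpy as np, cv2
from station import sensors, imaging, arm
def shot(n,f):
    c=imaging.camera(n); cv2.imwrite(f'pics/{f}.png',c['img'][:,:,::-1]); np.savez(f'pics/{f}.npz',**c); return c
def load(f): return np.load(f'pics/{f}.npz')
def ray(c,u,v):
    K,T=c['K'],c['T']; d=np.array([(u-K[0,2])/K[0,0],-(v-K[1,2])/K[1,1],-1.]); return T[:3,3],T[:3,:3]@d
def plane(c,u,v,z):
    o,d=ray(c,u,v); return o+d*(z-o[2])/d[2]
def proj(c,p):
    K,T=c['K'],c['T']; q=T[:3,:3].T@(np.array(p)-T[:3,3]); return K[0,0]*q[0]/-q[2]+K[0,2], K[1,1]*-q[1]/-q[2]+K[1,2]
E
python3 - <<'E'
from h import *
for n in ('top','side'):
    c=shot(n,n+'0'); print(c['K'],c['T'].round(3), [k for k in c])
s=sensors.state(); print(s['time_s'],s['tcp_pos'],s['eef_rot'],s['width'],s['wrist_force'])
E
```

```text
[[483.14934292   0.         325.5513219 ]
 [  0.         483.14934292 191.92803885]
 [  0.           0.           1.        ]] [[-2.500000e-02  9.930000e-01 -1.150000e-01  4.584260e+02]
 [-9.990000e-01 -2.200000e-02  2.900000e-02  3.125900e+01]
 [ 2.600000e-02  1.150000e-01  9.930000e-01  1.126605e+03]
 [ 0.000000e+00  0.000000e+00  0.000000e+00  1.000000e+00]] ['img', 'K', 'T']
[[391.24940489   0.         321.23160381]
 [  0.         391.24940489 198.92913109]
 [  0.           0.           1.        ]] [[ 9.82000e-01  1.03000e-01 -1.57000e-01  3.95782e+02]
 [-1.87000e-01  4.70000e-01 -8.63000e-01 -7.55089e+02]
 [-1.50000e-02  8.77000e-01  4.81000e-01  5.75977e+02]
 [ 0.00000e+00  0.00000e+00  0.00000e+00  1.00000e+00]] ['img', 'K', 'T']
0.1 [ 235.37323232 -605.2957815   230.47849045] [-3.13989291e+00 -2.65289228e-05  3.70780214e-01] 86.02078590536745 [-0.01764089 -0.83485667 -0.47721998]
```

View pics/top0.png

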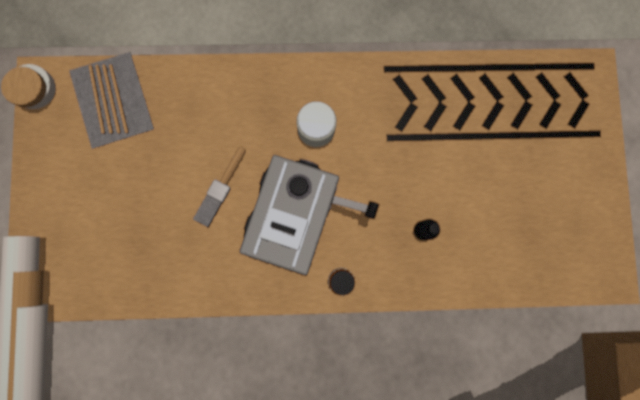

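View pics/side0.png

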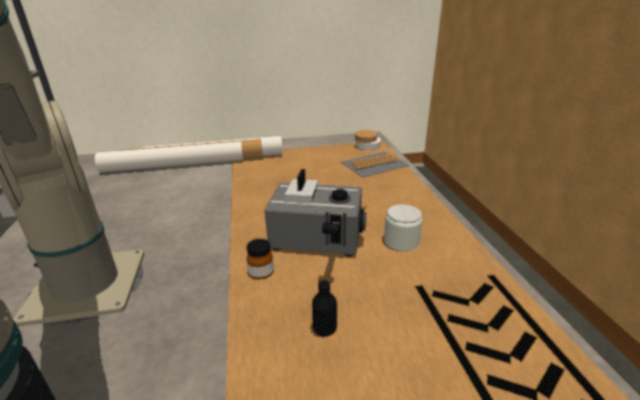

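The top view shows the button at (299,186), the guard rib at (284,229), the lever handle at (371,210), the jar at (342,282), the bottle at (427,229), the tub at (316,122) and the brush near (220,187). The side view shows the lever up. Next I measure the box.

```bash
cat > m.py <<'E'
from h import *
c=load('top0'); g=cv2.cvtColor(c['img'],cv2.COLOR_RGB2GRAY)
def blob(x0,y0,x1,y1,t):
    m=(g[y0:y1,x0:x1]<t).astype(np.uint8); n,l,s,ce=cv2.connectedComponentsWithStats(m); i=1+np.argmax(s[1:,4]); 
    r=cv2.minAreaRect(np.argwhere(l==i)[:,::-1].astype(np.float32)); return ce[i]+[x0,y0], s[i], r
for nm,a,z in (('button',(287,173,312,200,45),138),('rib',(268,219,300,240,60),184),('handle',(361,198,382,221,45),146),('jar',(325,265,358,297,60),75),('bottle',(410,215,442,243,60),80)):
    p,s,r=blob(*a); print(nm,p.round(1),s,np.round(r[1],1),r[2],plane(c,*p,z).round(1))
m=cv2.inRange(c['img'],(80,80,80),(255,255,255)); hsv=cv2.cvtColor(c['img'],cv2.COLOR_RGB2HSV)
m=((hsv[:,:,1]<50)).astype(np.uint8); m[:150]=0;m[280:]=0;m[:,:240]=0;m[:,345:]=0
m=cv2.morphologyEx(m,cv2.MORPH_OPEN,np.ones((13,13)))
r=cv2.minAreaRect(cv2.findNonZero(m)); b=cv2.boxPoints(r); print(r); 
for q in b: print(q,plane(c,*q,120).round(1))
print('tub',plane(c,316,120,85),'brush',plane(c,220,187,10))
E
python3 m.py
```

```text
button [298.3 185.9] [  3   4  18  19 254] [17.4 17.4] 26.56505012512207 [586.4  58.  138. ]
rib [283.2 228.1] [ 4  4 23 11 87] [23.1  3.8] 18.434947967529297 [498.4  87.7 184. ]
handle [371.2 209.9] [  4   4  13  16 136] [ 9.5 14.9] 18.43494987487793 [532.8 -89.8 146. ]
jar [341.5 281.8] [  5   5  24  25 472] [24. 23.] 90.0 [385.  -28.9  75. ]
bottle [426.1 229.8] [  4   5  26  21 429] [25. 20.] 0.0 [ 491.8 -215.9   80. ]
((289.8000793457031, 212.562255859375), (74.33026885986328, 108.27093505859375), 19.573123931884766)
[236.64665 251.1188 ] [456.2 187.9 120. ]
[272.91843 149.10434] [668.4 110.7 120. ]
[342.9535 174.0057] [612.1 -35.9 120. ]
[306.68173 276.02017] [401.8  44.9 120. ]
tub [739.19506534  17.77149126  85.        ] brush [604.4322804  242.76925891  10.        ]
```

Emit:
play_rows:
  targets: "18 33 4 0.042;18 33 4 0.042;18 33 4 0.042;18 33 4 0.042;18 33 4 0.042;18 33 4 0.042;18 33 4 0.042;18 33 4 0.042;18 33 4 0.042;18 33 4 0.042"
  grip: 1
  grip_force: 60

```text
time_s: 1.1
tcp_pos: [415.9, -274.3, 271.3]
eef_rot: [-3.141, 0.0, 0.792]
wrist_force: [0.5, 0.1, 0.2]
width: -0.2
gripper_force: 0.0
```

Emit:
play_rows:
  targets: "18 33 0 0.042;18 33 0 0.042;18 33 0 0.042;18 33 0 0.042;18 33 0 0.042;18 33 0 0.042;18 33 0 0.042;18 33 0 0.042;18 33 0 0.042;0 0 0 0.042"

```text
time_s: 2.1
tcp_pos: [579.1, 28.2, 271.0]
eef_rot: [-3.141, -0.005, 1.221]
wrist_force: [-0.7, 0.5, 0.3]
width: -0.0
gripper_force: 0.0
```

```bash
python3 - <<'E'
from h import *
c=shot('wrist','w1'); print(c['K'],c['T'].round(3))
s=sensors.state(); print(s['time_s'],s['tcp_pos'],s['eef_rot'],s['width'],s['wrist_force'],s['q'])
E
```

```text
[[309.70691629   0.         319.14946917]
 [  0.         309.70691629 202.72618829]
 [  0.           0.           1.        ]] [[ 9.40000e-01  3.29000e-01  9.50000e-02  6.03062e+02]
 [-3.42000e-01  9.02000e-01  2.63000e-01  9.50940e+01]
 [ 1.00000e-03 -2.79000e-01  9.60000e-01  4.13754e+02]
 [ 0.00000e+00  0.00000e+00  0.00000e+00  1.00000e+00]]
2.15 [578.0151464   24.79933651 270.71897172] [-3.14048556e+00 -1.62559708e-03  1.21924137e+00] -0.005123465185336402 [ 0.34602515 -0.59876401 -0.26543627] [ 0.09285941  0.49382075 -0.27980591  1.6675283   0.15364509  1.00218802
 -0.58972861]
```

View pics/w1.png

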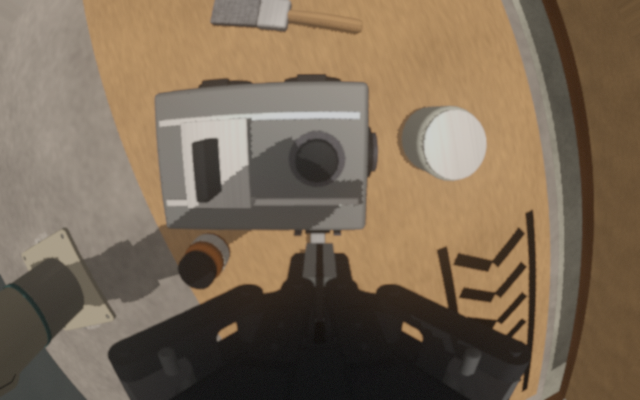

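The wrist view shows the button at about (317,159) and the rib at about (207,169). The lever is behind the fingers.

```bash
cat >> h.py <<'E'
def wplane(c,u,v,z):
    K,T=c['K'],c['T']; a=np.array([u-K[0,2],v-K[1,2]]); r=np.hypot(*a); th=r/K[0,0]
    d=T[:3,:3]@np.array([np.sin(th)*a[0]/r,-np.sin(th)*a[1]/r,-np.cos(th)]); o=T[:3,3]; return (o+d*(z-o[2])/d[2]).round(1)
E
python3 - <<'E'
from h import *
c=load('w1')
print('button',wplane(c,317,159,138)); print('ribtop',wplane(c,207,169,184))
for q in ((191,140),(216,138),(221,200),(196,203)): print('rib corner',q,wplane(c,*q,184))
E
```

```text
button [588.   58.6 138. ]
ribtop [507.1  88.3 184. ]
rib corner (191, 140) [503.7 114.6 184. ]
rib corner (216, 138) [523.8 107.7 184. ]
rib corner (221, 200) [507.6  61.1 184. ]
rib corner (196, 203) [485.9  66.4 184. ]
```

Emit:
play_rows:
  targets: "5 17 -15 0;4 16 -15 0;0 0 -20 0;0 0 -20 0;0 0 -20 0;0 0 -15 0;0 0 0 0;0 0 0 0;0 0 0 0;0 0 0 0"

```text
time_s: 3.15
tcp_pos: [587.2, 54.1, 167.3]
eef_rot: [3.14, -0.001, 1.21]
wrist_force: [0.9, -0.1, 0.6]
width: 0.3
gripper_force: 0.0
```

Emit:
play_rows:
  targets: "0 3 -10 0;0 0 -10 0;0 0 -5 0;0 0 -4 0;0 0 -3 0;0 0 -3 0;0 0 -3 0;0 0 0 0;0 0 0 0;0 0 0 0"

```text
time_s: 4.15
tcp_pos: [586.1, 57.2, 128.3]
eef_rot: [-3.141, 0.0, 1.211]
wrist_force: [-4.8, 0.9, 4.1]
width: 0.3
gripper_force: 2.2
```

```bash
python3 - <<'E'
from h import *
shot('side','s2')
s=sensors.state(); print(s['time_s'],s['tcp_pos'],s['wrist_force'])
E
```

```text
4.2 [586.12183837  57.17495296 128.28862416] [-3.68710481  0.08573434  4.8750989 ]
```

Emit:
play_rows:
  targets: "0 0 20 0;0 0 30 0;0 0 30 0;-10 -30 30 0;-10 -30 10 0;-10 -35 0 0;-10 -35 0 0;-10 -35 0 0;-10 -35 0 0;0 0 0 0"
  grip: -1

```text
time_s: 5.2
tcp_pos: [525.5, -150.1, 248.1]
eef_rot: [3.14, 0.004, 1.201]
wrist_force: [0.4, -1.2, 0.7]
width: 85.2
gripper_force: 0.0
```

Emit:
play_rows:
  targets: "-5 0 0 0;0 0 0 0;0 0 0 0;0 0 0 0;0 0 0 0;0 0 0 0;0 0 0 0;0 0 0 0;0 0 0 0;0 0 0 0"

```text
time_s: 6.2
tcp_pos: [521.6, -142.9, 248.3]
eef_rot: [3.142, -0.0, 1.211]
wrist_force: [-0.0, 0.3, 0.6]
width: 85.5
gripper_force: 0.0
```

```bash
python3 - <<'E'
from h import *
shot('wrist','w3'); shot('side','s3')
s=sensors.state(); print(s['time_s'],s['tcp_pos'],s['eef_rot'],s['wrist_force'])
a=cv2.imread('pics/w3.png');b=cv2.resize(cv2.imread('pics/s3.png')[150:300,220:460],None,fx=1.6,fy=1.6,interpolation=3)
o=np.zeros((600,800,3),np.uint8); o[:360,:640]=a[:360]; o[360:600,:384]=b; cv2.imwrite('pics/j3.png',o)
E
```

```text
6.3 [ 521.53329136 -142.86142576  248.3082438 ] [-3.14158947e+00 -4.86123648e-05  1.21062783e+00] [-0.55370744  0.05587962  0.83322209]
```

View pics/j3.png

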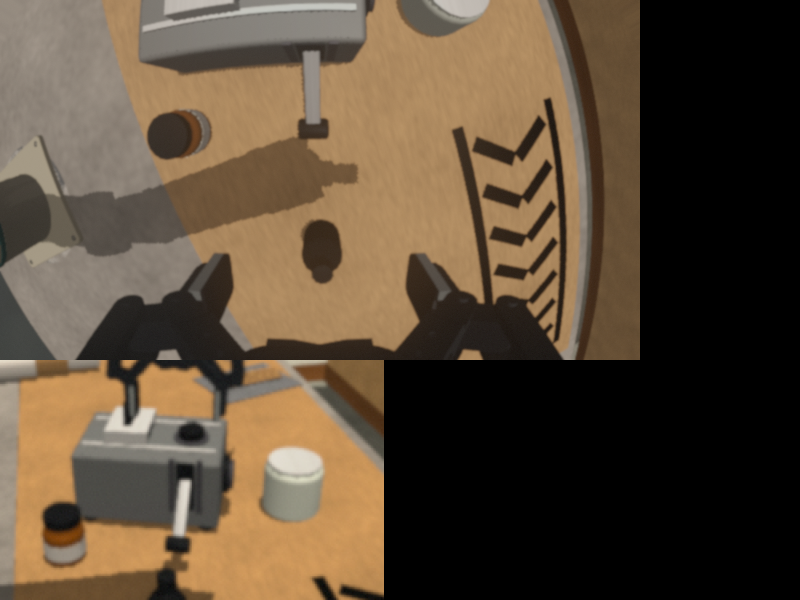

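The lever has dropped. The handle is at (313,128) in the wrist view and about (331,266) in the side view.

```bash
python3 - <<'E'
from h import *
c=load('w3'); print('mid',wplane(c,313,129,42)); print('ends',wplane(c,300,129,45),wplane(c,327,127,45))
print('bottle',wplane(c,321,245,50)); print('side',plane(load('s3'),330.6,265.6,38))
E
```

```text
mid [534.2 -89.6  42. ]
ends [520.8 -84.3  45. ] [549.6 -92.8  45. ]
bottle [ 494.7 -220.7   50. ]
side [534.45219391 -91.26092064  38.        ]
```

Emit:
play_rows:
  targets: "6 27 0 0;6 27 0 0;0 0 -30 0;0 0 -30 0;0 0 -30 0;0 0 -30 0;0 0 -30 0;0 0 -15 0;0 0 0 0;0 0 0 0"

```text
time_s: 7.3
tcp_pos: [533.9, -88.8, 83.6]
eef_rot: [3.141, -0.0, 1.211]
wrist_force: [0.2, 0.3, 0.7]
width: 85.1
gripper_force: 0.0
```

Emit:
play_rows:
  targets: "0 0 -20 0;0 0 -20 0;0 0 -15 0;0 0 -11 0;0 0 0 0;0 0 0 0;0 0 0 0;0 0 0 0;0 0 0 0;0 0 0 0"

```text
time_s: 8.3
tcp_pos: [533.7, -88.9, 17.6]
eef_rot: [3.141, -0.0, 1.211]
wrist_force: [-0.5, -0.2, 0.3]
width: 85.3
gripper_force: 0.0
```

Emit:
play_rows:
  targets: "0 0 0 0;0 0 0 0;0 0 0 0;0 0 0 0;0 0 0 0;0 0 0 0;0 0 0 0;0 0 0 0;0 0 0 0;0 0 0 0"
  grip: 1
  grip_force: 45

```text
time_s: 9.3
tcp_pos: [534.3, -89.1, 17.6]
eef_rot: [3.14, -0.0, 1.211]
wrist_force: [2.6, -2.4, 3.7]
width: 33.1
gripper_force: 46.3
```

Emit:
play_rows:
  targets: "-1 -2.6 5.3 0;-1 -2.6 5.3 0;-0.8 -2 5.6 0;-0.7 -2 5.6 0;-0.6 -1.4 5.8 0;-0.5 -1.4 5.8 0;-0.3 -0.8 6 0;-0.3 -0.7 5.9 0;0 0 6 0;0 -0.1 6 0"

```text
time_s: 10.3
tcp_pos: [529.8, -101.7, 74.3]
eef_rot: [3.14, -0.002, 1.211]
wrist_force: [6.3, 0.5, -7.6]
width: 33.3
gripper_force: 45.3
```

Emit:
play_rows:
  targets: "0.5 1.2 11.9 0;0.5 1.3 5.9 0;0.5 1.3 5.8 0;0.7 1.9 5.7 0;0.7 1.9 5.6 0;0.9 2.5 5.4 0;1 2.6 5.3 0;1.3 3.6 5.9 0;0 0 2 0;0 0 0 0"

```text
time_s: 11.3
tcp_pos: [535.8, -84.9, 127.5]
eef_rot: [3.14, -0.002, 1.212]
wrist_force: [8.0, -0.0, -8.3]
width: 33.4
gripper_force: 45.9
```

Emit:
play_rows:
  targets: "0 0 1 0;0 0 1 0;0 0 1 0;0 0 0 0;0 0 0 0;0 0 0 0;0 0 0 0;0 0 0 0;0 0 0 0;0 0 0 0"

```text
time_s: 12.3
tcp_pos: [536.3, -83.5, 130.0]
eef_rot: [3.14, -0.004, 1.213]
wrist_force: [9.5, 2.3, -12.0]
width: 33.0
gripper_force: 46.0
```

Emit:
play_rows:
  targets: "0 0 1 0;0 0 1 0;0 0 1 0;0 0 1 0;0 0 0 0;0 0 0 0;0 0 0 0;0 0 0 0;0 0 0 0;0 0 0 0"

```text
time_s: 13.3
tcp_pos: [536.4, -82.7, 131.4]
eef_rot: [3.141, -0.006, 1.213]
wrist_force: [15.2, 4.4, -33.5]
width: 33.2
gripper_force: 49.3
```

```bash
python3 - <<'E'
from h import *
shot('side','s4')
print(sensors.state()['wrist_force'])
cv2.imwrite('pics/s4c.png',cv2.resize(cv2.imread('pics/s4.png')[130:290,240:440],None,fx=3,fy=3,interpolation=3))
E
```

```text
[ 14.56780588   3.16299068 -33.32059032]
```

View pics/s4c.png

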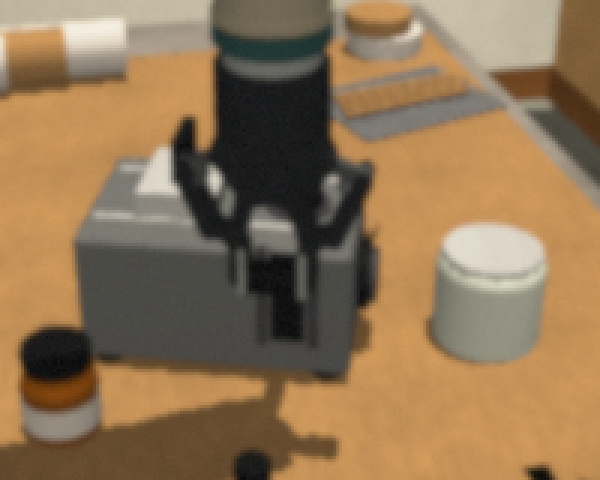

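The lever is held at its upper stop (33 N). I ease it down onto the catch and let go.

Emit:
play_rows:
  targets: "0 0 -3 0;0 0 -3 0;-0.4 -1 -2 0;-0.5 -1.5 -2 0;-0.5 -1.5 -2 0;0 0 0 0;0 0 0 0;0 0 0 0;0 0 0 0;0 0 0 0"

```text
time_s: 14.35
tcp_pos: [534.7, -88.1, 123.4]
eef_rot: [3.139, -0.004, 1.212]
wrist_force: [5.4, 2.2, 0.4]
width: 33.0
gripper_force: 53.7
```

Emit:
play_rows:
  targets: "0 0 0 0;0 0 0 0;0 0 0 0;0 0 0 0;0 0 0 0;0 0 0 0;0 0 0 0;0 0 0 0;0 0 0 0;0 0 0 0"
  grip: -1

```text
time_s: 15.35
tcp_pos: [533.1, -90.1, 123.1]
eef_rot: [-3.142, -0.0, 1.211]
wrist_force: [-0.4, 0.3, 0.1]
width: 85.4
gripper_force: 0.0
```

Emit:
play_rows:
  targets: "0 0 15 0;0 0 25 0;0 0 25 0;0 0 25 0;0 0 25 0;-2 -6 15 0;-10 -27 0 0;-10 -27 0 0;0 0 0 0;0 0 0 0"

```text
time_s: 16.35
tcp_pos: [510.8, -150.6, 253.1]
eef_rot: [-3.142, -0.0, 1.209]
wrist_force: [0.1, 0.6, -0.0]
width: 85.8
gripper_force: 0.0
```

```bash
python3 - <<'E'
from h import *
shot('wrist','w5'); shot('side','s5')
s=sensors.state(); print(s['time_s'],s['tcp_pos'],s['eef_rot'],s['wrist_force'])
a=cv2.imread('pics/w5.png');b=cv2.resize(cv2.imread('pics/s5.png')[150:300,220:460],None,fx=1.6,fy=1.6,interpolation=3)
o=np.zeros((600,800,3),np.uint8); o[:360,:640]=a[:360]; o[360:600,:384]=b; cv2.imwrite('pics/j5.png',o)
E
```

```text
16.45 [ 511.39410937 -149.00443035  253.11571614] [-3.14157368e+00 -9.22604256e-04  1.21204847e+00] [-0.60449657 -0.44020757 -0.04607194]
```

View pics/j5.png

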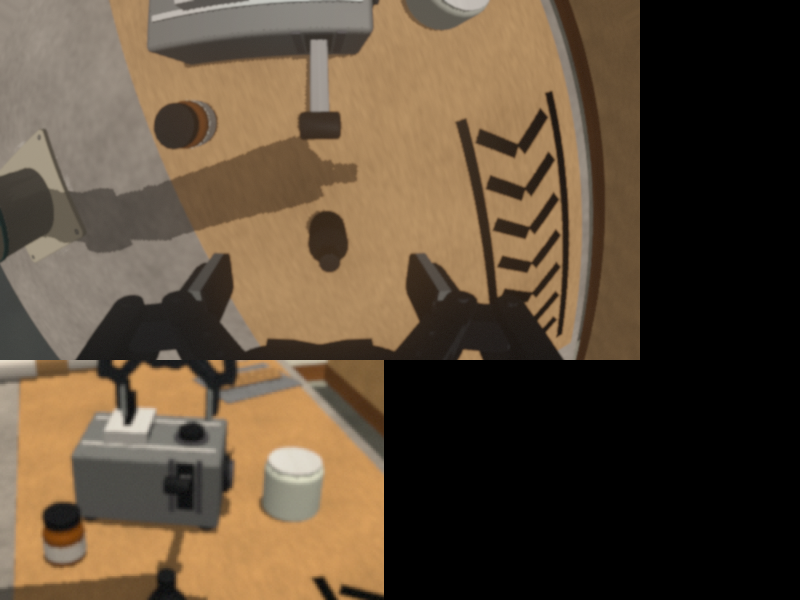

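The lever is up on its catch (handle large at (320,125) in the wrist view), and the button is visible and out. Next comes the guard.

Emit:
play_rows:
  targets: "-1 30 0 0;-1 30 0 0;-1 30 0 0;-1 30 0 0;-1 30 0 0;-1 30 0 0;0 30 0 0;0 27 0 0;0 0 0 0;0 0 0 0"

```text
time_s: 17.45
tcp_pos: [504.8, 88.3, 253.0]
eef_rot: [-3.141, -0.0, 1.214]
wrist_force: [0.6, -1.3, -0.5]
width: 85.3
gripper_force: 0.0
```

```bash
python3 - <<'E'
from h import *
shot('wrist','w6')
s=sensors.state(); print(s['time_s'],s['tcp_pos'],s['eef_rot'],s['wrist_force'])
E
```

```text
17.5 [504.90201593  86.96934148 252.97472994] [-3.14145262e+00  5.98551730e-04  1.21189058e+00] [-0.58733179 -0.12387977 -0.4039602 ]
```

View pics/w6.png

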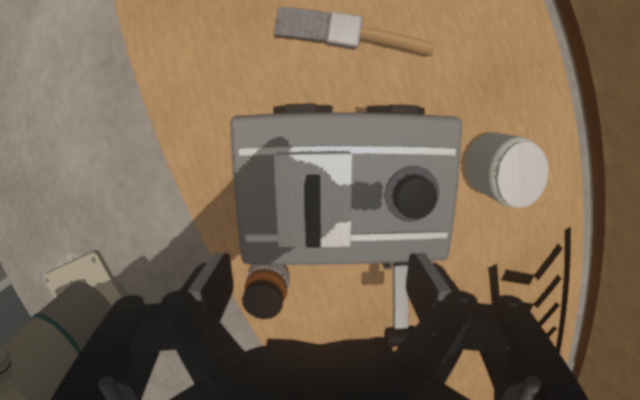

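The rib spans about (305,175) to (321,246), with its centre at (313,210), between the fingers' lines.

```bash
python3 - <<'E'
from h import *
c=load('w6'); print(wplane(c,313,210.5,184), wplane(c,414,194,138), wplane(c,313,154,146),wplane(c,313,247,146),wplane(c,275,200,146),wplane(c,351,200,146))
E
```

```text
[501.6  92.9 184. ] [584.8  62.3 138. ] [513.5 126.6 146. ] [484.6  49.9 146. ] [469.8 101.5 146. ] [529.8  79.2 146. ]
```

Emit:
play_rows:
  targets: "0 0 0 0;0 0 -20 0;0 0 -20 0;0 0 -20 0;0 0 -20 0;0 0 -15 0;0 0 0 0;0 0 0 0;0 0 0 0;0 0 0 0"

```text
time_s: 18.5
tcp_pos: [505.7, 86.8, 159.0]
eef_rot: [3.14, -0.001, 1.21]
wrist_force: [-0.6, -0.5, -0.2]
width: 85.5
gripper_force: 0.0
```

Emit:
play_rows:
  targets: "0 0 0 0;0 0 0 0;0 0 0 0;0 0 0 0;0 0 0 0;0 0 0 0;0 0 0 0;0 0 0 0;0 0 0 0;0 0 0 0"
  grip: 1
  grip_force: 40

```text
time_s: 19.5
tcp_pos: [505.0, 86.9, 158.2]
eef_rot: [3.142, 0.0, 1.211]
wrist_force: [-2.2, -0.0, 4.1]
width: 11.4
gripper_force: 40.7
```

Emit:
play_rows:
  targets: "9.4 -3.5 0 0;9.4 -3.5 0 0;9.4 -3.5 0 0;9.4 -3.5 0 0;9.4 -3.5 0 0;9.4 -3.5 0 0;9.4 -3.5 0 0;4.7 -1.8 0 0;4.7 -1.8 0 0;0 0 0 0"

```text
time_s: 20.5
tcp_pos: [581.9, 59.2, 158.2]
eef_rot: [3.139, -0.002, 1.211]
wrist_force: [3.4, 3.5, 0.5]
width: 11.0
gripper_force: 40.4
```

Emit:
play_rows:
  targets: "3.7 -1.4 0 0;3.7 -1.4 0 0;3.7 -1.4 0 0;0 0 0 0;0 0 0 0;0 0 0 0;0 0 0 0;0 0 0 0;0 0 0 0;0 0 0 0"

```text
time_s: 21.5
tcp_pos: [587.2, 57.2, 158.2]
eef_rot: [-3.134, 0.001, 1.213]
wrist_force: [-9.5, 7.8, 10.4]
width: 11.3
gripper_force: 41.6
```

Emit:
play_rows:
  targets: "2.8 -1 0 0;0 0 0 0;0 0 0 0;0 0 0 0;0 0 0 0;0 0 0 0;0 0 0 0;0 0 0 0;0 0 0 0;0 0 0 0"

```text
time_s: 22.5
tcp_pos: [587.3, 57.2, 158.1]
eef_rot: [-3.129, 0.002, 1.214]
wrist_force: [-15.6, 9.6, 14.5]
width: 11.2
gripper_force: 42.7
```

The guard is firmly at its stop. I relax the push, release, retreat and check.

Emit:
play_rows:
  targets: "-3 1 0 0;-2.8 1.2 0 0;0 0 0 0;0 0 0 0;0 0 0 0;0 0 0 0;0 0 0 0;0 0 0 0;0 0 0 0;0 0 0 0"

```text
time_s: 23.5
tcp_pos: [587.2, 57.3, 158.2]
eef_rot: [-3.139, -0.001, 1.212]
wrist_force: [-3.6, 6.4, 5.7]
width: 11.5
gripper_force: 40.8
```

Emit:
play_rows:
  targets: "0 0 0 0;0 0 0 0;0 0 0 0;0 0 0 0;0 0 0 0;0 0 0 0;0 0 0 0;0 0 0 0;0 0 0 0;0 0 0 0"
  grip: -1

```text
time_s: 24.5
tcp_pos: [588.4, 55.8, 158.1]
eef_rot: [3.142, -0.0, 1.211]
wrist_force: [-0.6, 0.7, -0.2]
width: 85.6
gripper_force: 0.0
```

Emit:
play_rows:
  targets: "0 0 10 0;0 0 20 0;0 0 30 0;0 0 30 0;0 0 20 0;-10 -30 0 0;-10 -30 0 0;-10 -30 0 0;-10 -30 0 0;0 0 0 0"

```text
time_s: 25.5
tcp_pos: [546.8, -70.1, 268.7]
eef_rot: [3.141, 0.004, 1.203]
wrist_force: [-0.7, -0.5, 0.8]
width: 85.7
gripper_force: 0.0
```

Emit:
play_rows:
  targets: "-15 -30 0 0;-15 -30 0 0;-15 -30 0 0;-15 -30 0 0;-15 -30 0 0;-15 -30 0 0;0 0 0 0;0 0 0 0;0 0 0 0;0 0 0 0"

```text
time_s: 26.5
tcp_pos: [459.3, -242.6, 268.3]
eef_rot: [3.141, -0.001, 1.214]
wrist_force: [-0.1, -0.7, -0.1]
width: 85.0
gripper_force: 0.0
```

```bash
python3 - <<'E'
from h import *
shot('top','t7'); shot('side','s7')
s=sensors.state(); print(s['time_s'],s['tcp_pos'],s['wrist_force'])
a=cv2.imread('pics/t7.png')[80:320,180:460];b=cv2.imread('pics/s7.png')[120:360,210:450]
cv2.imwrite('pics/j7.png',cv2.resize(np.hstack([a,b]),None,fx=1.5,fy=1.5,interpolation=3))
E
```

```text
26.6 [ 458.99699649 -243.07489686  268.19873421] [ 0.13260639  0.35388754 -0.28368179]
```

View pics/j7.png

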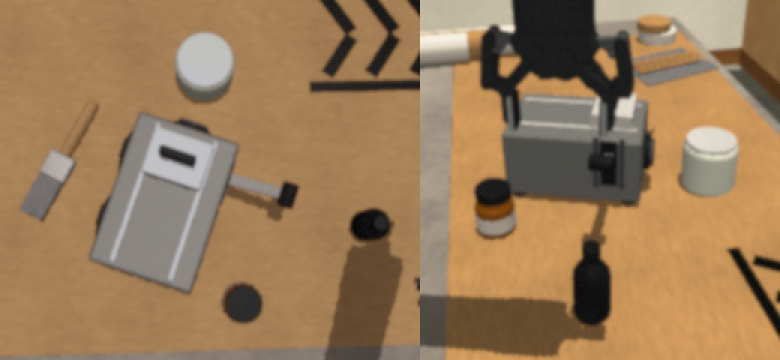

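The guard covers the button (rib at (178,156) in the left crop), the lever is still up (handle at (288,194)), and the bystanders have not moved.

```bash
python3 -c "
from station import arm
print(arm.close_job())"
```

```text
the job is handed in; nothing more can be done
None
```

I pressed the test button and the lever dropped, lifted the lever back until it held on its catch, then slid the guard to its stop over the button; the job is handed in (about 27 s of the 61 s used), with the bystanders looking unmoved in the last pictures and no verdict returned.

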